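# Press the snap tab and push the battery door off the calculator

### The arm

A 6-joint arm with a two-finger parallel gripper is mounted at the origin on the work surface. World frame = base frame: x ahead of the robot, y to its left, z up, the work surface at z = 0. Lengths are in mm, angles in rad, forces in N, time in s.
With the tool pointing down it reaches from about 350 to 975 mm from the base axis. Payload 7.1 kg.
Tool frame: the origin (TCP) lies midway between the tips of the shut fingers; the grasp point (between the pads) lies 19 mm behind it (ctrl.grip_point_offset is the distance from the TCP to the grasp point, in mm); z points along the fingers, y is the line along which they close (so a half turn about z gives the same grasp; the last joint's range is limited). The gripper opens to 88 mm and grips with 3 to 60 N. Pads are 20 mm wide; open, the fingers measure 115 mm over their backs; the gripper's body (75 mm by 178 mm) begins 61 mm behind the grasp point.
Start: joints at [-1.353, 0.423, 1.63, -0, 1.089, -0.019], TCP at [146.64, -607.537, 194.075] pointing down, gripper open.
Joint ranges: [-3, 3], [-0.9, 2.11], [0.09, 2.58], [-1.31, 4.45], [0.11, 2.69], [-2.54, 2.54]. Speed limits (rad/s): [2.39, 2.39, 3.01, 3.14, 3.14, 3.14].

### API

Orientations are given as a rotation vector (axis times angle).
In Python, from workcell import get_obs, optics, close_job, spotter, ctrl gives the robot as it stands. The module is installed in compiled form; this text tells all that it offers.
- The arm moves only by the tool move_arm, never from a script. Its argument "rows" is a list of rows, each a list of 5 numbers: the shift along the tool's x, y, z in cm, then the turn about the tool's z in degrees, then the opening in per cent of the stroke, from 0 (shut) to 100 (fully open). A call has 1 to 10 rows; each row shifts and turns the commanded pose from where the row before left it, along the tool's axes as they then stand; what a row does not reach is not made up. A row lasts 1/8 s, in which the tool goes at most 62.5 mm and 10.7 degrees, less where a joint would pass 70% of its speed; a pose out of reach is approached as far as the arm can. A call with a gripper value outside its range is refused whole. The fingers move at their own pace and stop on an object; the grip force is fixed at half the most. Time passes only in rows, so rows that do not move let the fingers close. It gives the time, the measured TCP pose, the force, the opening and the grip force at its end, in the units of the state.
- get_obs(): the state, without advancing time (a new reading comes with each control period).
- optics.get_image(name): name is "side" or "top" or "wrist"; returns the picture (400x640x3 uint8, blue, green, red); there is no depth.
- optics.calibration(name): a dict with "camera_matrix" (3x3 intrinsics, pixels), "distortion" ([k1, k2, p1, p2, k3] as OpenCV has them; the pictures are not rectified), "xyz" and "orientation" of the camera in the world. Camera axes: x right, y down, z forward; pixel columns grow to the right and rows downward; lengths in mm; the calibration is good to about 2 mm. A picture is of the moment at which its call begins: read the wrist's pose just before it. calibration takes no time and is no camera call; for the wrist camera it gives the pose at the moment of the call.
- close_job(): hands the job in; it is judged then, once.
Trained networks look in the newest picture that a camera, given by its name, has taken for a name from the list of things; names that differ only in an ending like _2 or _b are one class to them, and where a whole thing is asked for, a point or a joint stands for the part that bears it (a point fixed in the world has none). Each returns a list of dicts, best first, with "conf" (0 to 1); they miss things now and then, are a little off and sometimes report something else, mostly with a low value. They report only what shows in the picture. A call takes as long as a camera call.
- spotter.find_in(camera, label): "point" ([column, row] in pixels, amid what is visible of it).
- spotter.regions_of(camera, label): "region" (400x640 bool, what is visible of it) and "point" ([column, row] in pixels, amid what is visible of it).
The state is a dict: "t": time; "qpos": joint angles; "qvel": joint speeds; "joint_torque": joint torques, N m; "ee_pos": TCP position; "orientation": TCP orientation; "ft_force": force on the tool from outside, world axes, zero at the start; "moment": the same for the moment, N m; "width": finger opening in mm; "grasp_force": force on a finger pad.
Only numpy, scipy, OpenCV 4.12 (cv2) and the standard library are available. Lean on these libraries where they do the work, as an engineer would, in place of code of your own. Each camera call takes 0.05 s, during which the arm holds its last target. There are 200 camera calls.

### The job

The calculator lies face down in its nest with the cream battery door latched on its back. Press the black snap tab behind the door in with the fingertips so that the door springs loose, then push the door along its rails, right off its seat and into the felt-lined catch tray at the end of the calculator, where it must lie flat. Do not lift or force the door, and leave the other parts on the bench where they are.

Things in the scene. Friction and masses are not known exactly. Their poses are not given: they have to be found in the camera images.
- calculator: Grey calculator case, 200 x 150 mm, face down in an aluminium nest plate, 350 x 190 x 10 mm, fixed to the table. Origin: centre of the nest plate, on the table surface. z up; +x is the way the door slides, toward the catch tray. In this frame (mm) the case spans x -150 to 50, y -75 to 75; its back (the upper side) is at z 46, with a 4 mm rubber foot near each corner.
- rail_end (a point): Where the door's rails end, at the tray end of the case: calculator frame (50, 0, 40) mm. The door slides on rails at z 40 between case walls at y +-41.5, under 2 mm thick lips (top z 48) that reach in to y +-36.5. The door is off its seat when its rear face has passed this point.
- tray_middle (a point): Middle of the catch tray's felt floor: calculator frame (105, 0, 38) mm. The floor runs from x 53 to the end rim at x 157, between side rims at y +-50; the rims stand 8 mm above the floor (top z 46). Fixed to the nest.
- tab (a joint): Snap tab: black sprung tongue in the case back behind the door, hinged 47 mm in -x from its pad's middle. Value in rad: 0 at rest, more when pressed down, stop at 0.11. By 0.08 (3 to 4 mm down at the pad) it has let go of the door, which spring pins kick 10 mm along +x in about 0.3 s; the tab, let go, springs back and cannot catch the door again. Pressing takes 3 to 9 N.
- tab_pad (a point): Middle of the top of the tab's raised ribbed thumb pad, 20 mm (along x) x 23 mm. At rest it is 5 mm above the case back: calculator frame (-41, 0, 51) mm, 24 mm behind the rear face of the latched door. Press it straight down, about flush with the case back.
- cover: Cream plastic battery door fitted to the calculator: loose hollow cap, 64 (x) x 67 (y) x 24 mm, with a 4 mm thick, 6.5 mm wide flange along each side; about 50 g. Origin: centre of its underside; z up, +x the way it slides. Latched: calculator frame (15, 0, 40) mm, top at z 64, 18 mm above the case back. Released, it slides with under 2 N. An identical spare door lies on the bench.
- push_face (a point): Middle of the width of the fitted door's flat upright rear (-x) face, the face toward the tab, 19 mm above the door's underside (13 mm above the case back while on its rails). Push here toward the calculator's +x.
- spare_door: A second cream battery door, same shape as the fitted one, loose on the table; a bystander. Origin: centre of its underside.
- transformer: Blue epoxy transformer on a steel foot, 52 x 34 x 41 mm, loose; a bystander. Origin: centre of its underside.
- display_tube: Flat glass display tube, 110 (x) x 26 x 9 mm, loose on the table; a bystander. Origin: centre of its underside.
- cell_pack: Pack of three small cells, 52 x 43 x 14 mm, loose; a bystander. Origin: centre of its underside.
- circuit_board: Green circuit board, 120 (x) x 84 x 17 mm, loose; a bystander. Origin: centre of its underside.
- key_tray: Grey plastic tray of key caps, 110 (x) x 85 x 30 mm, loose; a bystander. Origin: centre of its underside.

How it is judged (in metres and radians):
On the way, in this order (a step that is already met when the one before it is completed fails the run):
1. the snap tab is pressed in (value of joint tab above 0.05 rad), for 0.05 s.
2. the door is pushed clear of its rails (x of cover in the frame of calculator above 0.08 m), for 0.1 s.
At the end, for the whole second after the job is handed in: The door lies at rest and flat (within 0.06 rad) on the felt floor of the catch tray, inside its rims, its rear face at most 2 mm short of the end of the rails (door centre 80 to 130 mm along the calculator's x, within 20 mm sideways), and the tab has sprung back (x of cover in the frame of calculator between 0.08 and 0.13 m and y of cover in the frame of calculator between -0.02 and 0.02 m and height (world z) of cover between 0.035 and 0.0395 m and angle between cover's own z axis and vertical below 0.06 rad and linear speed of cover below 0.02 m/s and value of joint tab below 0.03 rad); the robot touches nothing.
It fails at once if the door is lifted (more than 12 mm above its seat) or tipped over (height (world z) of cover above 0.052 m or angle between cover's own z axis and vertical above 0.5 rad).
It fails at once if the door is forced (more than 35 N from the robot) (contact force between any of the fingers, the arm and cover above 35 N).
It fails at once if another part on the bench is moved more than 15 mm (distance of any of spare_door, transformer, display_tube, cell_pack, circuit_board, key_tray from where it was at the start of the episode above 0.015 m).
It also fails if it takes over 35 s, if anything falls off the work surface, if the arm or the gripper's body presses on something with over 40 N, if the wrist force passes 120 N, or if a joint passes its speed limit or range.

## Working session

There is one attempt and no reset: what is moved stays moved. The work goes in short steps, Python scripts to look and compute and a tool call to move; the robot and the scene stay as the last step left them, time stands still between calls to the robot, and variables do not carry over. Pictures are saved under pics/ and viewed, at most 10 in all, crops included, and the job is handed in when it is done.

Besides the shell and the picture viewer there is one more tool, called after "Call:" as name([rows], argument=value, ...), one row to a line, values as JSON. move_arm: Moves the arm, as the interface text tells. Its arguments: {"type":"object","properties":{"rows":{"type":"array","items":{"type":"array","items":{"type":"number"}}}},"required":["rows"]}

```bash
mkdir -p pics; python3 - <<'E'
from workcell import get_obs, optics, spotter
import cv2,numpy as np
o=get_obs();print(o['t'],o['ee_pos'],o['orientation'],o['width'],o['ft_force'])
for c in("top","side"):
    im=optics.get_image(c);cv2.imwrite(f"pics/{c}0.png",im)
    k=optics.calibration(c);print(c,k)
    for l in("calculator","tab","tab_pad","cover","push_face","tray_middle","rail_end","spare_door"):
        print(l,[(np.round(d['point']).tolist(),round(d['conf'],2)) for d in spotter.find_in(c,l)][:3])
E
```

```text
0.0 [ 146.52472913 -606.9869594   193.33457153] [-3.1181492e+00 -3.7096841e-01  2.5783869e-04] 87.89514584938642 [-0.12638965 -0.05668002  0.51753377]
top {'camera_matrix': array([[501.54957603,   0.        , 316.5747413 ],
       [  0.        , 501.54957603, 200.80998791],
       [  0.        ,   0.        ,   1.        ]]), 'distortion': array([0.0529416, 0.       , 0.       , 0.       , 0.       ]), 'xyz': array([ 416.03794656,    6.83978507, 1372.57492382]), 'orientation': array([-2.1257714 ,  2.19052786, -0.10507023])}
calculator [([358.0, 191.0], 0.8)]
tab [([368.0, 178.0], 0.63)]
tab_pad [([367.0, 179.0], 0.57)]
cover [([344.0, 192.0], 0.82)]
push_face [([348.0, 186.0], 0.97)]
tray_middle [([357.0, 186.0], 0.67)]
rail_end [([359.0, 189.0], 0.61), ([409.0, 227.0], 0.54)]
spare_door [([412.0, 225.0], 0.95)]
side {'camera_matrix': array([[401.43803623,   0.        , 321.05228728],
       [  0.        , 401.43803623, 201.20507444],
       [  0.        ,   0.        ,   1.        ]]), 'distortion': array([-0.09969924,  0.        ,  0.        ,  0.        ,  0.        ]), 'xyz': array([491.60510611, 713.14434347, 545.71088179]), 'orientation': array([-0.13608291,  2.7514844 , -1.45371052])}
calculator [([302.0, 208.0], 0.85)]
tab [([292.0, 176.0], 0.63), ([240.0, 202.0], 0.19)]
tab_pad [([296.0, 174.0], 0.61)]
cover [([305.0, 187.0], 0.67), ([304.0, 213.0], 0.67), ([295.0, 173.0], 0.64)]
push_face [([304.0, 188.0], 0.86)]
tray_middle [([307.0, 211.0], 0.91)]
rail_end [([305.0, 212.0], 0.79)]
spare_door [([358.0, 269.0], 0.23)]
```

View pics/top0.png

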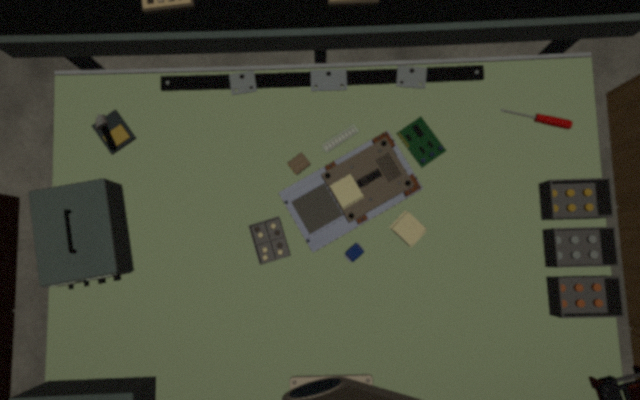

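View pics/side0.png

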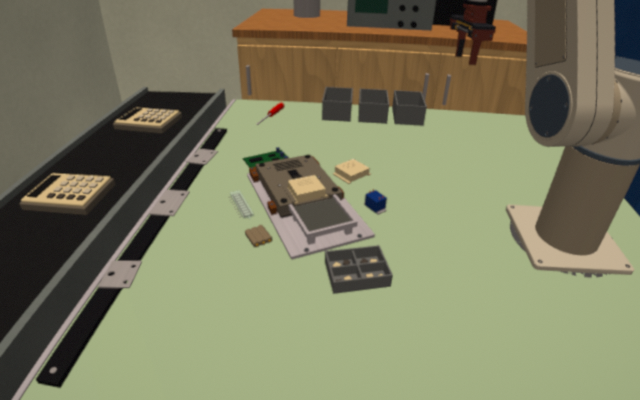

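The top view shows the calculator at the centre: tab near (368,178), door (345,192), tray (317,210). The spare door is at (409,228). The side view shows the same layout.

```bash
cat > h.py <<'E'
import cv2,numpy as np
from workcell import get_obs, optics, spotter
from scipy.spatial.transform import Rotation as R
def ray(k,p,z):
    n=cv2.undistortPoints(np.array([[p]],float),k['camera_matrix'],k['distortion'])[0,0]
    d=R.from_rotvec(k['orientation']).apply([n[0],n[1],1]);c=np.array(k['xyz'])
    return c+d*(z-c[2])/d[2]
def proj(k,P):
    r=R.from_rotvec(k['orientation']).inv()
    return cv2.projectPoints(np.array(P,float).reshape(-1,3),r.as_rotvec(),-r.apply(k['xyz']),k['camera_matrix'],k['distortion'])[0][:,0]
def fw(o,yaw,P):
    P=np.array(P,float).reshape(-1,3);c,s=np.cos(yaw),np.sin(yaw)
    return P@np.array([[c,s,0],[-s,c,0],[0,0,1]])+[o[0],o[1],0]
MODEL={'nest':[[-175,-95,10],[175,-95,10],[175,95,10],[-175,95,10]],'case':[[-150,-75,46],[50,-75,46],[50,75,46],[-150,75,46]],
'tray':[[53,-50,46],[157,-50,46],[157,50,46],[53,50,46]],'pad':[[-51,-11.5,51],[-31,-11.5,51],[-31,11.5,51],[-51,11.5,51]],
'door':[[-17,-33.5,64],[47,-33.5,64],[47,33.5,64],[-17,33.5,64]]}
def draw(im,k,o,yaw,s=1,off=(0,0)):
    for n,P in MODEL.items():
        q=(proj(k,fw(o,yaw,P))-off)*s
        cv2.polylines(im,[q.round().astype(int).reshape(-1,1,2)],True,(0,0,255),1)
E
python3 - <<'E'
from h import *
k=optics.calibration("top");im=cv2.imread("pics/top0.png")
a=ray(k,(368,178.5),51);b=ray(k,(345,191.5),64);t=ray(k,(317,210),38)
print(a,b,t)
yaw=np.arctan2(*(t-a)[[1,0]]);u=np.array([np.cos(yaw),np.sin(yaw)])
o=a[:2]+41*u;print('yaw',yaw,'dist',np.linalg.norm((b-a)[:2]),np.linalg.norm((t-a)[:2]),o)
for l in("spare_door","transformer","display_tube","cell_pack","circuit_board","key_tray"):
    d=spotter.find_in("top",l)
    if d:print(l,ray(k,d[0]['point'],15).round(),round(d[0]['conf'],2))
c=cv2.resize(im[120:270,250:450],None,fx=4,fy=4,interpolation=cv2.INTER_CUBIC);c=cv2.convertScaleAbs(c,alpha=1.6)
draw(c,k,o,yaw,4,(250,120));cv2.imwrite("pics/c1.png",c)
E
```

```text
[ 618.24283598 -116.31805466   51.        ] [583.66513521 -53.44712867  64.        ] [539.52026653  21.82988017  38.        ]
yaw 2.0887459970464435 dist 71.75214787947012 159.00344284962094 [597.94374503 -80.69577362]
spare_door [ 494. -232.   15.] 0.95
transformer [ 630. -120.   15.] 0.56
display_tube [745. -45.  15.] 0.64
cell_pack [675.  71.  15.] 0.69
circuit_board [ 727. -269.   15.] 0.69
key_tray [471. 149.  15.] 0.85
```

View pics/c1.png

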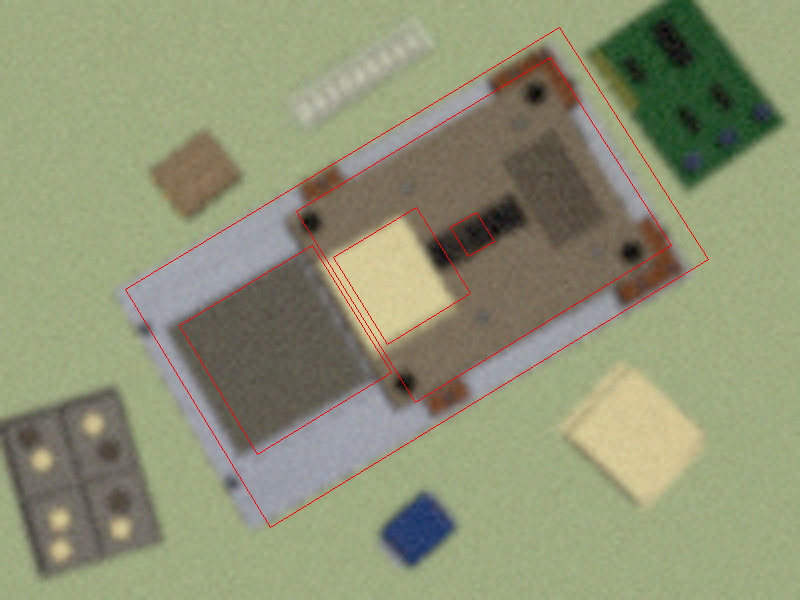

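```bash
cat >> h.py <<'E'
def go(P,yaw,up=None):
    "shift in tool axes (cm) to world P after turning tool x to world yaw"
    s=get_obs();T=R.from_rotvec(s['orientation']);X=T.as_matrix()
    y0=np.arctan2(X[1,0],X[0,0]);turn=-np.degrees((yaw-y0+np.pi)%(2*np.pi)-np.pi)
    print('t',round(s['t'],2),'pos',s['ee_pos'].round(1),'toolx yaw',round(np.degrees(y0),1),'turn',round(turn,1),'shift cm (current axes)',(T.inv().apply(np.array(P)-s['ee_pos'])/10).round(2),'F',s['ft_force'].round(1))
    return X,turn
E
python3 - <<'E'
from h import *
print(np.degrees(2.0887))
for y in(2.0887,2.0887-np.pi): X,t=go([613,-107,230],y);print(X.round(2),get_obs()['qpos'].round(2))
k=optics.calibration("wrist");X=R.from_rotvec(get_obs()['orientation']).as_matrix()
print('cam offset in tool',X.T@(k['xyz']-get_obs()['ee_pos']), 'cam z in tool',X.T@R.from_rotvec(k['orientation']).as_matrix())
E
```

```text
119.67369466897503
t 1.2 pos [ 146.7 -607.5  194.1] toolx yaw 13.6 turn -106.1 shift cm (current axes) [ 57.07 -37.72  -3.59] F [0.7 0.6 0.3]
[[ 0.97  0.23  0.  ]
 [ 0.23 -0.97  0.  ]
 [ 0.    0.   -1.  ]] [-1.35  0.42  1.63  0.    1.09 -0.02]
t 1.2 pos [ 146.7 -607.5  194.1] toolx yaw 13.6 turn 73.9 shift cm (current axes) [ 57.07 -37.72  -3.59] F [0.7 0.6 0.3]
[[ 0.97  0.23  0.  ]
 [ 0.23 -0.97  0.  ]
 [ 0.    0.   -1.  ]] [-1.35  0.42  1.63  0.    1.09 -0.02]
cam offset in tool [ 8.55989728e+01 -3.75315053e-02 -1.90458984e+02] cam z in tool [[-7.56817893e-04 -9.51794543e-01 -3.06735350e-01]
 [ 9.99999698e-01 -7.74262577e-04 -6.48075567e-05]
 [-1.75810224e-04 -3.06735307e-01  9.51794842e-01]]
```

Call:
move_arm([
  [4.8,-3.1,-0.3,0,0],
  [4.8,-3.1,-0.3,0,0],
  [4.8,-3.1,-0.3,0,0],
  [4.8,-3.1,-0.3,0,0],
  [4.8,-3.1,-0.3,0,0],
  [4.8,-3.1,-0.3,0,0],
  [4.8,-3.1,-0.3,0,0],
  [4.8,-3.1,-0.3,0,0],
  [4.8,-3.1,-0.3,0,0],
  [4.8,-3.1,-0.3,0,0],
])

```text
t: 2.45
ee_pos: [541.8, -192.1, 224.4]
orientation: [3.119, 0.371, 0.001]
ft_force: [0.7, 0.3, -0.8]
width: 0.5
grasp_force: 0.0
```

Call:
move_arm([
  [4.8,-3.1,-0.3,0,0],
  [4.3,-3.6,-0.3,0,0],
  [0,0,0,-10.6,0],
  [0,0,0,-10.6,0],
  [0,0,0,-10.6,0],
  [0,0,0,-10.6,0],
  [0,0,0,-10.6,0],
  [0,0,0,-10.6,0],
  [0,0,0,-10.6,0],
  [0,0,0,-10.6,0],
])

```text
t: 3.7
ee_pos: [613.2, -107.1, 230.0]
orientation: [-2.046, -2.384, 0.0]
ft_force: [-0.4, 0.1, 0.5]
width: 0.4
grasp_force: 0.0
```

Call:
move_arm([
  [0,0,0,-10.6,0],
  [0,0,0,-10.6,0],
  [0,0,0,0,0],
  [0,0,0,0,0],
])

```text
t: 4.2
ee_pos: [613.3, -107.1, 230.1]
orientation: [1.586, 2.712, 0.0]
ft_force: [-0.5, 0.2, -0.4]
width: 0.4
grasp_force: 0.0
```

```bash
python3 - <<'E'
from h import *
go([613,-107,230],2.0887)
k=optics.calibration("wrist");im=optics.get_image("wrist")
for l,z in(("tab_pad",51),("push_face",59),("cover",64),("tray_middle",38),("rail_end",40)):
    for d in spotter.find_in("wrist",l)[:2]:print(l,np.round(d['point']),round(d['conf'],2),ray(k,d['point'],z).round(1))
draw(im,k,(593,-72),2.0887);cv2.imwrite("pics/w1.png",cv2.convertScaleAbs(im,alpha=1.5))
E
```

```text
t 4.2 pos [ 613.3 -107.1  230.1] toolx yaw 119.4 turn -0.3 shift cm (current axes) [ 0.02 -0.02  0.01] F [-0.5  0.2 -0.4]
tab_pad [314. 175.] 0.87 [ 618.2 -112.8   51. ]
push_face [317. 119.] 0.96 [590.2 -55.4  59. ]
cover [312. 116.] 0.71 [583.5 -55.4  64. ]
tray_middle [317. 119.] 0.64 [590.9 -57.   38. ]
rail_end [317.  86.] 0.75 [573.4 -26.4  40. ]
```

View pics/w1.png

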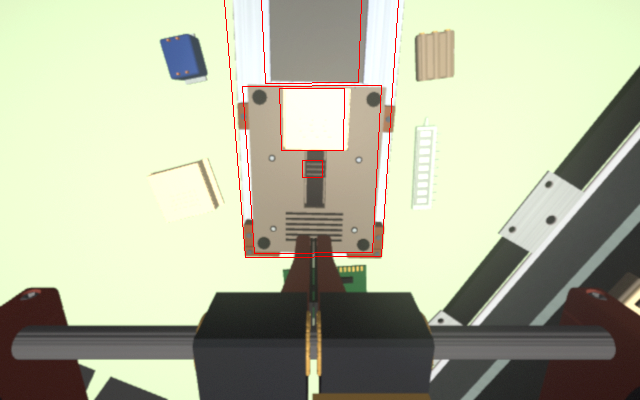

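The wrist view shows the model overlay within about 3 px: pad near (314,170), door x 282–348, rear edge at row 150. Only a ~3 mm sideways correction is needed.

Call:
move_arm([
  [-0.1,0.3,5.5,-0.3,0],
  [0,0,5.5,0,0],
  [0,0,4,0,0],
  [0,0,2,0,0],
  [0,0,0,0,0],
])

```text
t: 5.12
ee_pos: [615.8, -106.4, 59.2]
orientation: [-1.573, -2.717, 0.001]
ft_force: [-0.6, 0.3, 0.7]
width: 0.8
grasp_force: 0.0
```

```bash
python3 - <<'E'
from h import *
go([615.9,-106.1,51],2.0887)
k=optics.calibration("wrist");im=optics.get_image("wrist")
for l,z in(("tab_pad",51),("push_face",59)):
    for d in spotter.find_in("wrist",l)[:2]:print(l,np.round(d['point']),round(d['conf'],2),ray(k,d['point'],z).round(1))
draw(im,k,(595.6,-70.5),2.0887);cv2.imwrite("pics/w2.png",cv2.convertScaleAbs(im,alpha=1.3))
E
```

```text
t 5.12 pos [ 615.8 -106.4   59.2] toolx yaw 119.9 turn 0.2 shift cm (current axes) [0.02 0.02 0.82] F [-0.6  0.3  0.7]
tab_pad [311. 216.] 0.74 [ 611.2 -100.1   51. ]
push_face [316. 140.] 0.92 [589.1 -54.9  59. ]
push_face [101. 246.] 0.46 [ 503.5 -181.9   59. ]
```

View pics/w2.png

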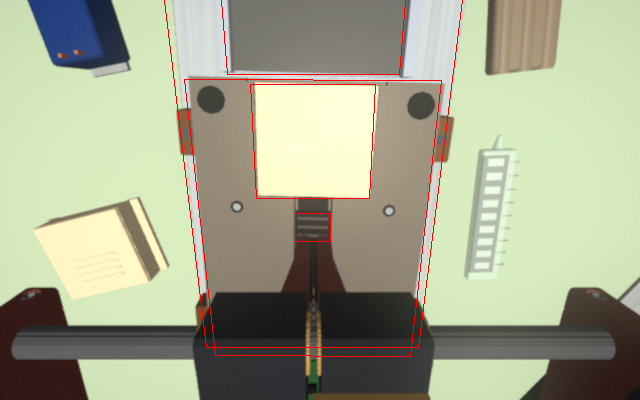

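The overlay agrees: the ribbed pad spans (297–328, 211–240) and the fingertips are at (313,240), just behind and above it.

Call:
move_arm([
  [0.1,0,0.7,0,0],
  [0,0,0.3,0,0],
  [0,0,0.25,0,0],
  [0,0,0,0,0],
  [0,0,0,0,0],
])

```text
t: 5.9
ee_pos: [615.9, -105.7, 47.6]
orientation: [1.574, 2.719, 0.0]
ft_force: [0.2, -0.0, -0.1]
width: 0.3
grasp_force: 0.0
```

```bash
python3 - <<'E'
from h import *
go([615.9,-106.1,51],2.0887)
im=optics.get_image("wrist")
k=optics.calibration("wrist")
for d in spotter.find_in("wrist","push_face")[:1]:print(np.round(d['point']),ray(k,d['point'],59).round(1))
draw(im,k,(595.6,-70.5),2.0887);cv2.imwrite("pics/w3.png",cv2.convertScaleAbs(im[40:300,140:480],alpha=1.3))
E
```

```text
t 5.9 pos [ 615.9 -105.7   47.6] toolx yaw 119.9 turn 0.2 shift cm (current axes) [-0.04 -0.02 -0.34] F [ 0.2 -0.  -0.1]
[317. 143.] [589.5 -54.3  59. ]
```

View pics/w3.png

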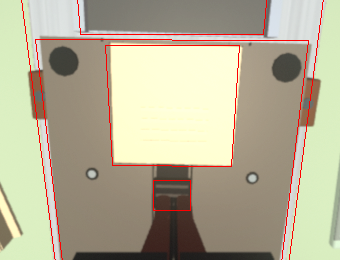

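```bash
python3 - <<'E'
from h import *
im=optics.get_image("wrist");k=optics.calibration("wrist");s=get_obs()
X=R.from_rotvec(s['orientation']).as_matrix()
for dx in(-10,0,10):print(dx,proj(k,[s['ee_pos']+X@[dx,0,0]]).round(1))
c=cv2.resize(cv2.convertScaleAbs(im[190:290,250:380],alpha=2.2),None,fx=6,fy=6,interpolation=cv2.INTER_CUBIC)
cv2.imwrite("pics/w4.png",c);print(s['ft_force'],s['moment'])
for n in('pad','case'):print(n,proj(k,fw((595.6,-70.5),2.0887,MODEL[n])).round())
E
```

```text
-10 [[312.1 246.7]]
0 [[312.1 232.3]]
10 [[312.  217.5]]
[ 0.03453166 -0.07089567  0.14451645] [-0.0316297  -0.14769546  0.03021204]
pad [[330. 250.]
 [330. 220.]
 [293. 220.]
 [293. 250.]]
case [[413. 368.]
 [448.  80.]
 [175.  79.]
 [210. 368.]]
```

View pics/w4.png

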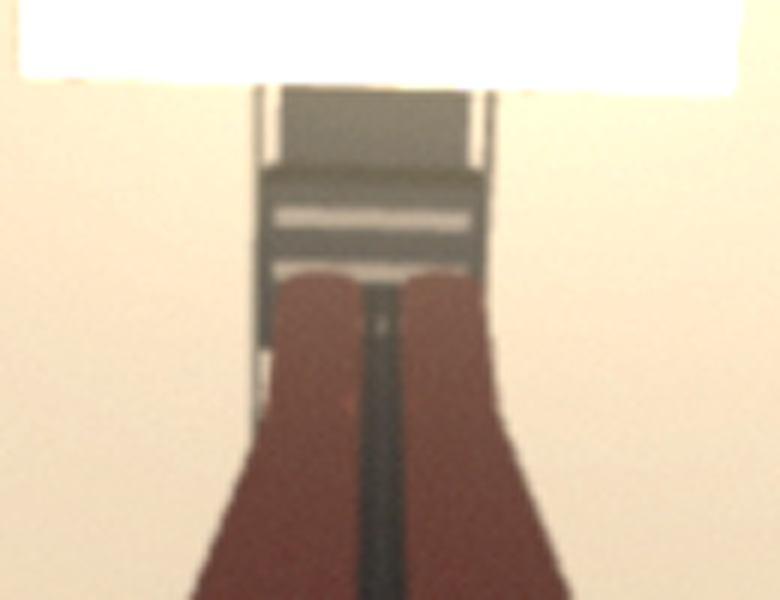

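The fingertips sit on the middle of the ribbed pad but show no contact force yet. I'll go down in small steps.

Call:
move_arm([
  [0,0,0.15,0,0],
  [0,0,0,0,0],
])

```text
t: 6.3
ee_pos: [615.8, -105.6, 45.9]
orientation: [-1.574, -2.719, 0.0]
ft_force: [-0.9, 0.2, 0.3]
width: 0.3
grasp_force: 0.0
```

Call:
move_arm([
  [0,0,0.15,0,0],
  [0,0,0,0,0],
])

```text
t: 6.55
ee_pos: [615.8, -105.6, 44.4]
orientation: [-1.574, -2.719, 0.0]
ft_force: [0.7, 0.4, 0.1]
width: 0.7
grasp_force: 0.0
```

```bash
python3 - <<'E'
from h import *
s=get_obs();P=s['ee_pos'];print(P,s['ft_force'],s['joint_torque'].round(1))
w=optics.get_image("wrist");k=optics.calibration("wrist");print('tcp in wrist',proj(k,[P]))
si=optics.get_image("side");ks=optics.calibration("side");q=proj(ks,[P])[0];print('tcp in side',q)
a=cv2.resize(cv2.convertScaleAbs(w[195:270,265:365],alpha=2.2),(400,300),interpolation=cv2.INTER_CUBIC)
def crop(draw_):
    t=si.copy();c=cv2.resize(cv2.convertScaleAbs(t[150:225,245:345],alpha=1.6),(800,600) if 0 else (400,300),interpolation=cv2.INTER_CUBIC)
    if draw_:
        draw(c,ks,(595.6,-70.5),2.0887,4,(245,150));cv2.circle(c,tuple(((q-[245,150])*4).astype(int)),3,(255,0,0),-1)
    return c
t=optics.get_image("top");kt=optics.calibration("top")
c=cv2.resize(cv2.convertScaleAbs(t[140:215,310:410],alpha=1.6),(400,300),interpolation=cv2.INTER_CUBIC);draw(c,kt,(595.6,-70.5),2.0887,4,(310,140))
cv2.imwrite("pics/m1.png",np.vstack([np.hstack([a,crop(0)]),np.hstack([c,crop(1)])]))
E
```

```text
[ 615.78071684 -105.59327565   44.42945155] [0.67116506 0.41370571 0.07653655] [  0.  -58.8 -20.8   0.    0.    0. ]
tcp in wrist [[312.02892496 232.19893126]]
tcp in side [296.56878791 179.06839265]
```

View pics/m1.png

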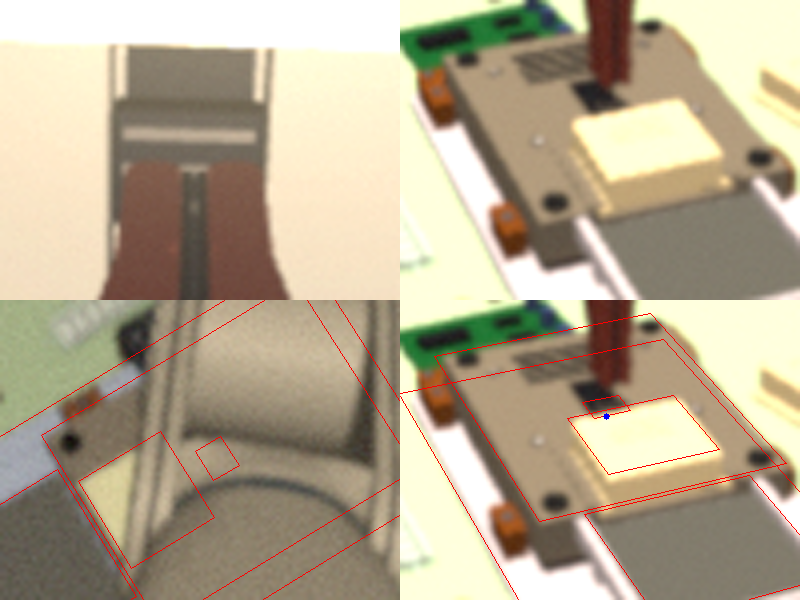

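The top-right and bottom-right panels show the fingertips at about (610,380), some 9 camera px above the predicted TCP. That puts the tips roughly 15–20 mm above where the state reports them, and the wrist view agrees. I'll approach by force.

Call:
move_arm([
  [0,0,0.4,0,0],
  [0,0,0.3,0,0],
  [0,0,0,0,0],
])

```text
t: 7.08
ee_pos: [615.6, -105.6, 37.1]
orientation: [-1.574, -2.718, 0.0]
ft_force: [0.2, -0.1, 1.0]
width: 0.2
grasp_force: 0.0
```

Call:
move_arm([
  [0,0,0.2,0,0],
  [0,0,0,0,0],
])

```text
t: 7.32
ee_pos: [615.8, -105.6, 35.4]
orientation: [-1.574, -2.719, 0.0]
ft_force: [-0.5, 0.2, -0.2]
width: 0.7
grasp_force: 0.0
```

Call:
move_arm([
  [0,0,0.2,0,0],
  [0,0,0,0,0],
])

```text
t: 7.58
ee_pos: [615.8, -105.6, 33.4]
orientation: [-1.574, -2.719, 0.0]
ft_force: [-0.5, -0.4, 0.2]
width: 0.6
grasp_force: 0.0
```

Call:
move_arm([
  [0,0,0.15,0,0],
  [0,0,0,0,0],
])

```text
t: 7.82
ee_pos: [615.8, -105.6, 32.0]
orientation: [-1.574, -2.719, 0.0]
ft_force: [0.3, -1.0, 0.2]
width: 0.6
grasp_force: 0.0
```

Call:
move_arm([
  [0,0,0.15,0,0],
  [0,0,0,0,0],
])

```text
t: 8.07
ee_pos: [615.8, -105.6, 30.4]
orientation: [-1.574, -2.719, 0.0]
ft_force: [-0.2, -0.1, -0.1]
width: 0.7
grasp_force: 0.0
```

Call:
move_arm([
  [0,0,0.15,0,0],
  [0,0,0,0,0],
])

```text
t: 8.32
ee_pos: [615.8, -105.6, 28.9]
orientation: [-1.574, -2.719, 0.0]
ft_force: [-0.8, 0.0, -0.2]
width: 0.2
grasp_force: 0.0
```

```bash
python3 - <<'E'
from h import *
s=get_obs();P=s['ee_pos'];X=R.from_rotvec(s['orientation']).as_matrix()
si=optics.get_image("side");ks=optics.calibration("side");w=optics.get_image("wrist");k=optics.calibration("wrist")
def red(i):
    i=i.astype(int);return (i[...,2]>2*i[...,1])&(i[...,2]>50) 
a=si[150:190,280:320].astype(int);
m=(si[...,2].astype(int)>1.8*si[...,1]);m2=np.zeros_like(m);m2[140:200,285:315]=m[140:200,285:315]
ys,xs=np.where(m2);print('side red rows',ys.min(),ys.max(),xs[ys>=ys.max()-2])
m=(w[...,2].astype(int)>1.4*w[...,1]);m2=np.zeros_like(m);m2[180:290,290:335]=m[180:290,290:335]
ys,xs=np.where(m2);print('wrist red rows',ys.min(),ys.max(),xs[ys<=ys.min()+2])
for h in(0,10,20,30):
    print(h,'side',proj(ks,[P+[0,0,h]]).round(1),'wrist front',proj(k,[P+X@[d,0,-h] for d in(0,10)]).round(1).tolist())
E
```

```text
side red rows 149 176 [294 295 296 297 298 299 300 301 295 296 297 298 299 300 296 297]
wrist red rows 247 289 [297 299 303 307 308 296 299 308 319 322 324 296 297 298 299 302 305 306
 323]
0 side [[296.7 184.5]] wrist front [[311.9, 232.1], [311.9, 217.3]]
10 side [[296.6 181. ]] wrist front [[311.9, 238.9], [311.8, 223.5]]
20 side [[296.5 177.5]] wrist front [[311.8, 246.4], [311.8, 230.3]]
30 side [[296.5 173.9]] wrist front [[311.8, 254.7], [311.7, 237.9]]
```

Call:
move_arm([
  [0,0,0.15,0,0],
  [0,0,0,0,0],
])

```text
t: 8.68
ee_pos: [615.8, -105.6, 27.5]
orientation: [-1.574, -2.719, 0.0]
ft_force: [0.3, 0.7, -0.4]
width: 0.3
grasp_force: 0.0
```

Call:
move_arm([
  [0,0,0.15,0,0],
  [0,0,0,0,0],
])

```text
t: 8.93
ee_pos: [615.7, -105.6, 25.9]
orientation: [-1.574, -2.719, 0.0]
ft_force: [1.3, 0.2, -0.5]
width: 0.3
grasp_force: 0.0
```

Call:
move_arm([
  [0,0,0.15,0,0],
  [0,0,0,0,0],
])

```text
t: 9.18
ee_pos: [615.8, -105.6, 24.4]
orientation: [-1.574, -2.719, 0.0]
ft_force: [-0.7, -0.2, 0.2]
width: 0.5
grasp_force: 0.0
```

Call:
move_arm([
  [0,0,0.15,0,0],
  [0,0,0,0,0],
])

```text
t: 9.43
ee_pos: [615.8, -105.6, 23.0]
orientation: [-1.574, -2.719, 0.0]
ft_force: [-0.4, 0.9, 0.5]
width: 0.8
grasp_force: 0.0
```

Call:
move_arm([
  [0,0,0.15,0,0],
  [0,0,0,0,0],
])

```text
t: 9.68
ee_pos: [615.8, -105.5, 21.7]
orientation: [-1.574, -2.719, -0.0]
ft_force: [-1.6, 0.9, 3.2]
width: 0.3
grasp_force: 1.5
```

```bash
python3 - <<'E'
from h import *
s=get_obs();P=s['ee_pos'];print(s['t'],P,s['ft_force'],s['qpos'].round(3),s['joint_torque'].round(1))
w=optics.get_image("wrist");si=optics.get_image("side")
k=optics.calibration("wrist")
for l,z in(("tab_pad",51),("push_face",59)):
    for d in spotter.find_in("wrist",l)[:2]:print(l,np.round(d['point']),round(d['conf'],2),ray(k,d['point'],z).round(1))
a=cv2.resize(cv2.convertScaleAbs(w[170:270,245:378],alpha=2.0),(400,300),interpolation=cv2.INTER_CUBIC)
b=cv2.resize(cv2.convertScaleAbs(si[140:210,255:348],alpha=1.6),(400,300),interpolation=cv2.INTER_CUBIC)
c=w[60:360,120:520].copy();kk=k;draw(c,k,(595.6,-70.5),2.0887,1,(120,60))
q=optics.calibration('side');d=cv2.resize(si[100:280,200:440],(400,300))
cv2.imwrite("pics/m2.png",np.vstack([np.hstack([a,b]),np.hstack([c,d])]))
E
```

```text
9.675 [ 615.81983332 -105.48393657   21.71399531] [-1.57601044  0.94374602  3.18664022] [-0.189  0.65   1.717  0.     0.775 -0.71 ] [ -0.6 -58.  -19.7  -0.2  -0.3  -0. ]
tab_pad [309. 233.] 0.88 [608.3 -95.1  51. ]
push_face [316. 153.] 0.8 [589.3 -55.   59. ]
```

View pics/m2.png

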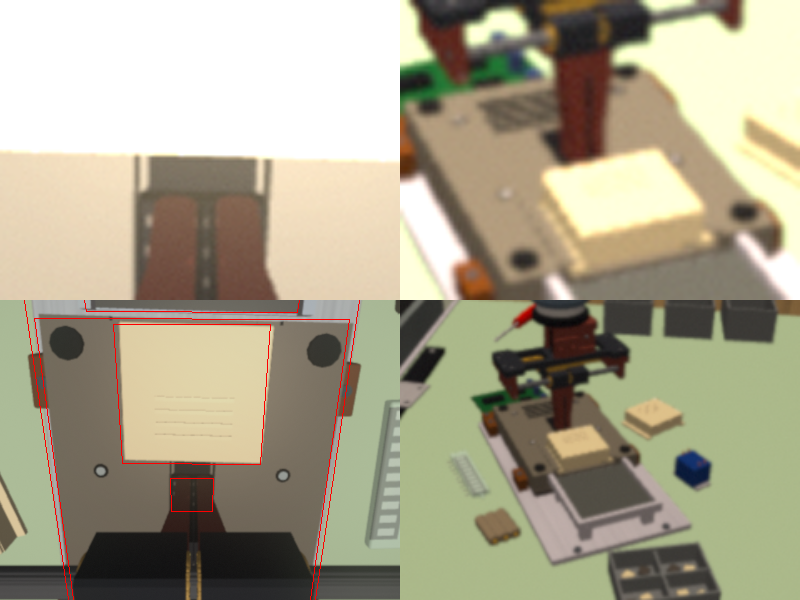

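Contact was made at a reported z of about 22.5 (3.2 N). The tips fill the pad at (207,200) in the top-left panel and the door is still latched. So the real tips are about 28.5 mm above the reported TCP. Now I'll press.

Call:
move_arm([
  [0,0,0.15,0,0],
  [0,0,0,0,0],
])

```text
t: 10.12
ee_pos: [615.8, -105.4, 20.1]
orientation: [-1.574, -2.719, -0.0]
ft_force: [-2.1, 2.9, 4.7]
width: 0.8
grasp_force: 2.3
```

Call:
move_arm([
  [0,0,0.15,0,0],
  [0,0,0.1,0,0],
  [0,0,0,0,0],
  [0,0,0,0,0],
])

```text
t: 10.62
ee_pos: [615.8, -105.3, 18.1]
orientation: [-1.574, -2.719, -0.0]
ft_force: [-3.3, 3.8, 9.1]
width: 0.8
grasp_force: 4.6
```

```bash
python3 - <<'E'
from h import *
w=optics.get_image("wrist");k=optics.calibration("wrist");cv2.imwrite("pics/w5.png",w)
print(get_obs()['ee_pos'],get_obs()['ft_force'])
r=spotter.regions_of("wrist","push_face")
for d in r[:1]:
    ys=np.where(d['region'].any(1))[0];print(d['point'],d['conf'],ys.min(),ys.max())
print('model door now/kicked',[proj(k,fw((595.6,-70.5),2.0887,np.array(MODEL['door'])+[e,0,0])).round()[[0,1]].tolist() for e in(0,10)])
E
```

```text
[ 615.78051147 -105.32476625   18.08205158] [-3.0250231   2.87360337  9.61320633]
[317.4, 130.3] 0.67 57 207
model door now/kicked [[[382.0, 227.0], [392.0, 85.0]], [[383.0, 207.0], [394.0, 59.0]]]
```

The door has sprung 10 mm (rear edge at row 207, as predicted). I'll rise 10 mm and push about 98 mm along +x.

Call:
move_arm([
  [0,0,-0.5,0,0],
  [0,0,-0.5,0,0],
  [0,0,0,0,0],
  [0.9,0,0,0,0],
  [0.7,0,0,0,0],
  [0.4,0,0,0,0],
  [0.4,0,0,0,0],
  [0.4,0,0,0,0],
  [0.5,0,0,0,0],
])

```text
t: 11.85
ee_pos: [599.4, -76.8, 27.6]
orientation: [1.574, 2.719, 0.0]
ft_force: [0.4, -0.7, 0.7]
width: 0.7
grasp_force: 0.1
```

```bash
cat > chk.py <<'E'
from h import *
w=optics.get_image("wrist");k=optics.calibration("wrist");s=get_obs()
print(s['t'],s['ee_pos'],s['ft_force'])
for l in("push_face","tab_pad"):
  for d in spotter.regions_of("wrist",l)[:1]:
    ys,xs=np.where(d['region']);print(l,d['conf'],ys.min(),ys.max(),xs.min(),xs.max())
print('tool calc x',(s['ee_pos'][:2]-[595.6,-70.5])@[-.495,.869],'y',(s['ee_pos'][:2]-[595.6,-70.5])@[-.869,-.495])
for c in(20,30,40,50,60,70,80,90,100,110):print(c,proj(k,fw((595.6,-70.5),2.0887,np.array(MODEL['door'])+[c-15,0,0 if c<80 else -2])).round()[[0,1]].tolist())
E
python3 chk.py
```

```text
11.9 [598.97012678 -76.35442962  27.53092174] [ 0.7496394   0.00970818 -0.14639232]
push_face 0.69 111 240 237 391
tool calc x -6.755712098434193 y -0.030697512911688207
20 [[375.0, 270.0], [383.0, 149.0]]
30 [[376.0, 253.0], [385.0, 128.0]]
40 [[377.0, 235.0], [386.0, 105.0]]
50 [[379.0, 217.0], [388.0, 82.0]]
60 [[380.0, 198.0], [390.0, 57.0]]
70 [[381.0, 178.0], [391.0, 32.0]]
80 [[382.0, 157.0], [392.0, 6.0]]
90 [[383.0, 136.0], [394.0, -22.0]]
100 [[385.0, 114.0], [396.0, -50.0]]
110 [[386.0, 91.0], [398.0, -81.0]]
```

Call:
move_arm([
  [0.6,0,0,0,0],
  [0.8,0,0,0,0],
  [0.8,0,0,0,0],
  [0.8,0,0,0,0],
  [0.8,0,0,0,0],
  [0.7,0,0,0,0],
  [0.6,0,0,0,0],
  [0.5,0,0,0,0],
  [0.4,0,0,0,0],
  [0.3,0,0,0,0],
])

```text
t: 13.25
ee_pos: [568.0, -22.2, 27.6]
orientation: [1.574, 2.719, 0.0]
ft_force: [-0.5, -0.7, -0.1]
width: 0.1
grasp_force: 0.1
```

```bash
python3 chk.py
```

```text
13.3 [567.75923998 -22.01803834  27.54782944] [-0.50392146  0.39381536 -0.63808663]
push_face 0.58 110 240 237 390
tab_pad 0.72 360 399 308 318
tool calc x 55.912000896137535 y 0.19504943429813082
20 [[369.0, 364.0], [376.0, 267.0]]
30 [[370.0, 350.0], [377.0, 250.0]]
40 [[371.0, 336.0], [378.0, 233.0]]
50 [[372.0, 321.0], [379.0, 214.0]]
60 [[373.0, 306.0], [380.0, 195.0]]
70 [[374.0, 290.0], [382.0, 175.0]]
80 [[374.0, 272.0], [382.0, 154.0]]
90 [[376.0, 255.0], [384.0, 133.0]]
100 [[377.0, 238.0], [385.0, 111.0]]
110 [[378.0, 220.0], [387.0, 88.0]]
```

Call:
move_arm([
  [-0.6,0,0,0,0],
  [-1.0,0,0,0,0],
  [-1.0,0,-2,0,0],
  [0,0,-5,0,0],
  [0,0,-5,0,0],
  [-3,0,-4,0,0],
  [-5,0,0,0,0],
  [0,0,0,0,0],
  [0,0,0,0,0],
])

```text
t: 14.52
ee_pos: [620.1, -114.5, 186.9]
orientation: [-1.575, -2.717, 0.0]
ft_force: [-0.8, -0.7, -0.6]
width: 0.2
grasp_force: 0.0
```

```bash
python3 chk.py; python3 - <<'E'
from h import *
w=optics.get_image("wrist");k=optics.calibration("wrist");si=optics.get_image("side");ks=optics.calibration("side")
MODEL['door']=(np.array(MODEL['door'])+[85,0,-2]).tolist();print(get_obs()['ft_force'])
draw(w,k,(595.6,-70.5),2.0887)
b=cv2.resize(si[120:270,200:400],(400,300),interpolation=cv2.INTER_CUBIC);draw(b,ks,(595.6,-70.5),2.0887,2,(200,120))
cv2.imwrite("pics/end.png",np.hstack([cv2.resize(w[0:300,120:520],(400,300)),b]))
E
```

```text
14.575 [ 619.92442158 -113.99747017  186.83562976] [-0.59253915  1.03533624  0.52653174]
push_face 0.66 0 56 269 359
tab_pad 0.73 137 211 302 324
tool calc x -49.83989025842703 y 0.3933253789270523
20 [[348.0, 143.0], [351.0, 71.0]]
30 [[349.0, 132.0], [351.0, 59.0]]
40 [[349.0, 122.0], [352.0, 47.0]]
50 [[349.0, 111.0], [352.0, 34.0]]
60 [[350.0, 99.0], [353.0, 21.0]]
70 [[350.0, 88.0], [353.0, 8.0]]
80 [[350.0, 76.0], [353.0, -5.0]]
90 [[351.0, 64.0], [354.0, -19.0]]
100 [[351.0, 52.0], [354.0, -33.0]]
110 [[352.0, 39.0], [355.0, -47.0]]
[-0.18198538  0.29415986  0.55931093]
```

View pics/end.png

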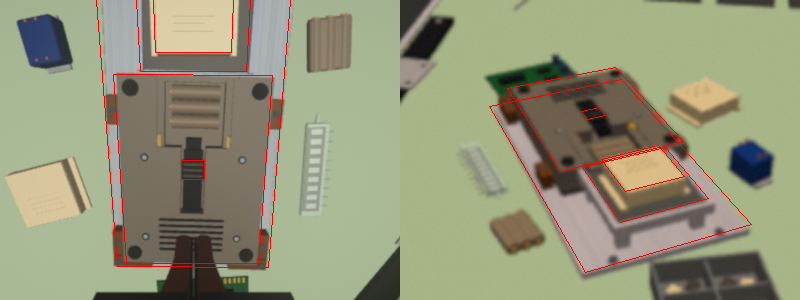

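The door lies flat in the tray, centred near x = 100 mm. The tab is back at rest and the bystanders have not moved.

```bash
python3 -c "
from workcell import close_job
print(close_job())"
```

```text
the job is handed in; nothing more can be done
None
```

The tab was pressed, and the door sprang loose and was pushed into the catch tray; the last images show it flat there at about x = 100 mm. The job is handed in, but `close_job()` returned no verdict.

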